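Close up the carver's gouge case

TASK

The carver is finished: close up the gouge case on the bench. Push the upright tool leaf down until it lies flat inside the case, and only then swing the cover over it and push it fully shut. Only push, from the outer sides of the leaf and the cover: do not pinch them or touch their inner faces, do not lift or drag the case, and leave everything else on the bench where it is.

Things in the scene. Friction and masses are not known exactly. Their poses are not given: they have to be found in the camera images.
- case: open wooden gouge case, 300 x 230 x 78 mm, walls 10 mm, standing loose on the bench (about 3.2 kg in all, it slides under a level push of some 15 to 25 N). Origin: centre of its underside. Its x axis runs along both hinges (the 300 mm way), its y axis points from the leaf's hinge side to the cover's hinge side, z up. Its axes are turned up to 0.4 rad either way from the world's, so the cover's hinge is always at the robot's left and the leaf's at its right
- leaf (a joint): angle of the tool leaf, rad: 0 = lying flat in the case, about 1.57 = upright, 1.85 = stop. The leaf is a pale plain board 270 mm (along x) x 190 mm x 8 mm, hinged along the -y side of the case; folding down, its free edge moves towards +y. Stiff hinge: it stays where it is left, never falls by itself, and takes up to 5 N at the free edge to move, less as it nears flat
- leaf_hinge (a point): middle of the leaf's hinge axis, at (0, -103, 60) mm in the case's frame. In the leaf's own frame (x along the hinge, y from the hinge to the free edge, z out of the outer face) the outer face lies at z = +8 mm, so folded flat it is 10 mm below the case's rim
- leaf_edge (a point): middle of the leaf's free edge on its outer face, (0, 190, 8) mm in the leaf's frame
- rack: inner face of the leaf: felt board with six 165 mm palm gouges in wooden rails, fixed to the leaf, standing 25 mm off its inner face. Not to be touched by the robot. Origin as point leaf_hinge
- cover (a joint): angle of the cover, rad: 0 = shut on the rim, about 1.57 = upright, 2.05 = stop. The cover is a frame-and-panel wooden slab 300 mm (along x) x 230 mm x 12 mm, hinged along the top of the case's +y side; closing, its free edge moves towards -y and down. Stiff hinge: it stays where it is left, never falls by itself, and takes up to 5 N at the free edge to move, less as it nears shut
- cover_hinge (a point): middle of the cover's hinge axis, at (0, 115, 78) mm in the case's frame. In the cover's own frame (x along the hinge, -y from the hinge to the free edge, z out of the outer face) the outer face lies at z = +12 mm
- cover_edge (a point): middle of the cover's free edge on its outer face, (0, -230, 12) mm in the cover's frame
- strop: leather strop, 264 x 196 x 3 mm, glued to the inner face of the cover. Not to be touched by the robot. Origin as point cover_hinge
- stone: bystander: grey sharpening stone, 110 x 40 x 12 mm, loose on the floor of the case under the leaf. Origin: centre of underside
- compound_bar: bystander: off-white bar of honing compound, 80 x 28 x 12 mm, loose on the floor of the case under the leaf. Origin: centre of underside
- bat: bystander: carver's flat wooden striking bat, 295 x 58 x 26 mm, lying beside the leaf's side of the case. Origin: on the bench, under its middle
- gouge: bystander: full-size gouge, 260 mm long and 29 mm thick, lying beside the cover's side of the case. Origin: on the bench, under its middle
- phone: bystander: phone, 150 x 72 x 8 mm, lying on the bench. Origin: centre of underside
- mug: bystander: white mug, 76 mm wide, 85 mm high. Origin: centre of underside
- oil: bystander: oil bottle, 60 mm wide, 165 mm high. Origin: centre of underside
- brush: bystander: hand brush lying on the bench. Origin: on the bench, under its middle

How it is judged:
By the outcome, as a careful person would: the job done as asked, in the order asked, and still so for the second after the job is handed in, with the robot touching nothing.
It also fails if it takes over 54 s, if anything falls off the work surface, if the arm or the gripper's body presses on something with over 40 N, if the wrist force passes 120 N, or if a joint passes its speed limit or range.

ROBOT

A 6-joint arm with a two-finger parallel gripper is mounted at the origin on the work surface. World frame = base frame: x ahead of the robot, y to its left, z up, the work surface at z = 0. Lengths are in m, angles in rad, forces in N, time in s.
With the tool pointing down it reaches from about 0.4 to 0.825 m from the base axis. Payload 7 kg.
Tool frame: the origin (TCP) lies at the very end of the fingers, on their centre line; the grasp point (between the pads) lies 19 mm behind it; z points along the fingers, y is the line along which they close (so a half turn about z gives the same grasp; the last joint's range is limited). The gripper opens to 85 mm and grips with 20 to 120 N. Pads are 22 mm wide; open, the fingers measure 114 mm over their backs; the gripper's body (76 mm by 85 mm) begins 54 mm behind the grasp point. The pads swing forward as they close: fully open they stand 13 mm farther back than shut.
Start: joints at [1.461, 0.359, 0.012, 0, -1.224, -0.288], TCP at [0.261, 0.622, 0.231] pointing down, gripper open.
Joint ranges: [-3.07, 3.07], [-1.43, 2.12], [-1.02, 1.25], [-3.03, 1.67], [-3.05, -0], [-3.03, 3.03]. Speed limits (rad/s): [2.39, 2.39, 3.01, 3.14, 3.14, 3.14].

INTERFACE

Orientations are given as a unit quaternion [x, y, z, w].
In Python, from cell import readout, cams, order, nets gives the robot as it stands. The module is installed in compiled form; this text tells all that it offers.
- The arm moves only by the tool servo_tool, never from a script. Its arguments are lists of equal length, an entry for each row: "delta_pos": the shift along the tool's x, y, z in mm, a list of three; "dr": the turn, a rotation vector about the tool's x, y, z in rad, a list of three; "gripper": the finger opening in mm, from 0 to 85.4. A call has 1 to 12 rows; each row is the pose to reach, as a shift and turn from the pose commanded when the call began, along the tool's axes at that moment; what a row does not reach only later rows make up. A row lasts 1/12 s, in which the tool goes at most 41.7 mm and 7.16 degrees, less where a joint would pass 70% of its speed; a pose out of reach is approached as far as the arm can. A call with a gripper value outside its range is refused whole. The fingers move at their own pace and stop on an object; "squeeze" is the grip in N (left out, the last holds). Time passes only in rows, so rows that repeat a pose let the fingers close. It gives the time, the measured TCP pose, the force, the opening and the grip force at its end, in the units of the state.
- readout.sense(): the state, without advancing time (a new reading comes with each control period).
- cams.get_image(name): name is "scene" or "top" or "wrist"; returns (picture, depth): 480x640x3 uint8, blue, green, red; 480x640 float32, m along the optical axis (not along the pixel's ray), 0 where there is no reading.
- cams.camera_info(name): a dict with "fx", "fy", "cx", "cy" (pixels), "D" ([k1, k2, p1, p2, k3] as OpenCV has them; the pictures are not rectified), "pose" (4x4, takes a point from camera to world coordinates); the wrist camera has in their place "mount" (4x4, takes a point from camera to tool coordinates, whose origin is the TCP and whose axes are the flange's). Camera axes: x right, y down, z forward; pixel columns grow to the right and rows downward; lengths in m; the calibration is good to about 2 mm. A picture is of the moment at which its call begins: read the wrist's pose just before it. camera_info takes no time and is no camera call.
- order.close_job(): hands the job in; it is judged then, once.
Trained networks look in the newest picture that a camera, given by its name, has taken for a name from the list of things; names that differ only in an ending like _2 or _b are one class to them, and where a whole thing is asked for, a point or a joint stands for the part that bears it (a point fixed in the world has none). Each returns a list of dicts, best first, with "p" (0 to 1); they miss things now and then, are a little off and sometimes report something else, mostly with a low value. They report only what shows in the picture. A call takes as long as a camera call.
- nets.look_for(camera, query): "position" ([x, y, z] in m, in world coordinates, good to about 4 mm: the middle of the surface that is visible of it).
- nets.masks_of(camera, query): "region" (480x640 bool, what is visible of it).
- nets.spot_point(camera, query): "position" ([x, y, z] in m, in world coordinates, good to about 4 mm: a listed point, or the origin of a listed thing).
The state is a dict: "time_s": time; "qpos": joint angles; "dq": joint speeds; "joint_torque": joint torques, N m; "position": TCP position; "tcp_rot": TCP orientation; "ft_force": force on the tool from outside, world axes, zero at the start; "ft_torque": the same for the moment, N m; "opening": finger opening in m; "grasp_force": force on a finger pad.
Only numpy, scipy, OpenCV 4.12 (cv2) and the standard library are available. Lean on these libraries where they do the work, as an engineer would, in place of code of your own. Each camera call takes 0.05 s, during which the arm holds its last target. There are 200 camera calls.

## Working session

There is one attempt and no reset: what is moved stays moved. The work goes in short steps, Python scripts to look and compute and a tool call to move; the robot and the scene stay as the last step left them, time stands still between calls to the robot, and variables do not carry over. Pictures are saved under pics/ and viewed, at most 10 in all, crops included, and the job is handed in when it is done.

Besides the shell and the picture viewer there is one more tool, called after "Call:" as a command line: name --argument value ..., lists and objects as JSON in quotes. servo_tool: Moves the arm, as the interface text tells. Its arguments: {"type":"object","properties":{"delta_pos":{"type":"array","items":{"type":"array","items":{"type":"number"}}},"dr":{"type":"array","items":{"type":"array","items":{"type":"number"}}},"gripper":{"type":"array","items":{"type":"number"}},"squeeze":{"type":"number"}},"required":["delta_pos","dr","gripper"]}

```bash
mkdir -p pics; cat > h.py <<'E'
import numpy as np, cv2
from cell import readout, cams, order, nets
from scipy.spatial.transform import Rotation as R
np.set_printoptions(precision=4,suppress=True)
def snap(c,fn=None):
    im,d=cams.get_image(c)
    if fn: cv2.imwrite('pics/'+fn,im)
    return im,d
def cloud(c,d,mask=None):
    i=cams.camera_info(c)
    v,u=np.nonzero((d>0)&(mask if mask is not None else True))
    K=np.array([[i['fx'],0,i['cx']],[0,i['fy'],i['cy']],[0,0,1]])
    p=cv2.undistortPoints(np.c_[u,v].astype(float)[:,None],K,np.array(i['D']))[:,0]
    z=d[v,u]; P=np.c_[p*z[:,None],z]
    T=np.array(i['pose']); return P@T[:3,:3].T+T[:3,3]
def state():
    s=readout.sense(); print(s['time_s'],'q',np.array(s['qpos']),'p',np.array(s['position']),'f',np.array(s['ft_force']),'op',s['opening'])
    print(R.from_quat(s['tcp_rot']).as_matrix())
    return s
E
python3 - <<'E'
from h import *
state()
a,da=snap('scene','s1.png'); 
for q in ['leaf_hinge','leaf_edge','cover_hinge','cover_edge','case']:
    print(q,[(np.array(r['position']),round(r['p'],2)) for r in nets.spot_point('scene',q)[:2]])
b,db=snap('top','t1.png')
for q in ['leaf_hinge','leaf_edge','cover_hinge','cover_edge','case','bat','gouge','phone','mug','oil','brush']:
    print(q,[(np.array(r['position']),round(r['p'],2)) for r in nets.spot_point('top',q)[:2]])
cv2.imwrite('pics/st.png',cv2.resize(np.vstack([a,b]),(450,600)) )
np.save('ds.npy',da);np.save('dt.npy',db)
E
```

```text
0.0 q [ 1.4611  0.3594  0.011  -0.0004 -1.2241 -0.2881] p [0.2613 0.6218 0.2304] f [-0.0131  0.0453 -0.326 ] op 0.08523465110619409
[[ 0.9219 -0.3875 -0.0005]
 [-0.3875 -0.9219 -0.0016]
 [ 0.0001  0.0017 -1.    ]]
leaf_hinge [(array([ 0.4438, -0.194 ,  0.0592]), 0.8)]
leaf_edge [(array([ 0.4352, -0.2083,  0.2489]), 0.71)]
cover_hinge [(array([0.5239, 0.01  , 0.0797]), 0.96), (array([ 0.4359, -0.2112,  0.2515]), 0.61)]
cover_edge [(array([0.5393, 0.0511, 0.3007]), 0.63)]
case [(array([ 0.48  , -0.0968, -0.0019]), 0.97)]
leaf_hinge [(array([ 0.4397, -0.1955,  0.056 ]), 0.6)]
leaf_edge [(array([ 0.4386, -0.2126,  0.2469]), 0.97)]
cover_hinge [(array([0.5259, 0.0065, 0.078 ]), 0.72)]
cover_edge [(array([0.5397, 0.056 , 0.3002]), 0.97)]
case [(array([ 0.4804, -0.0956,  0.0006]), 0.74)]
bat [(array([ 0.3992, -0.2921, -0.001 ]), 0.71), (array([ 0.4449, -0.1925,  0.0604]), 0.54)]
gouge []
phone [(array([ 0.438 , -0.1968,  0.058 ]), 0.39), (array([0.5236, 0.0116, 0.0793]), 0.26)]
mug [(array([ 0.3828, -0.5415, -0.0015]), 0.73)]
oil [(array([0.599 , 0.4688, 0.0009]), 0.68)]
brush [(array([ 0.6406, -0.5001,  0.0016]), 0.91)]
```

View pics/s1.png

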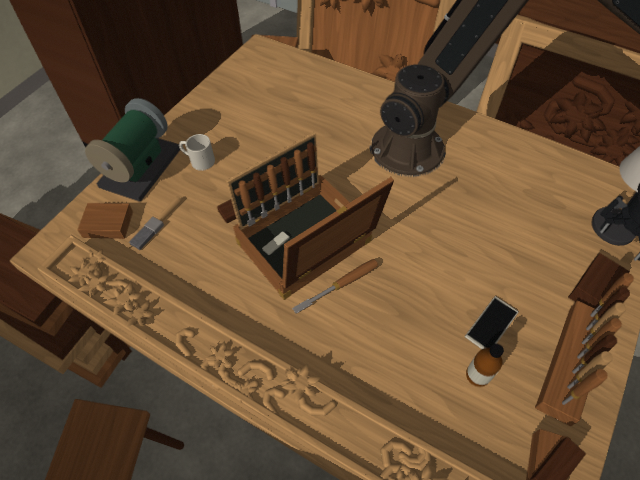

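View pics/t1.png

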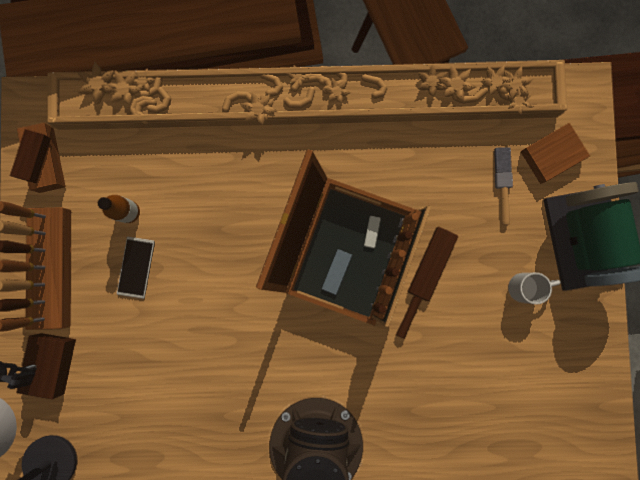

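The pictures show the case open, with the leaf upright on the right (scene ~(275,180), top ~(395,270)) and the cover leaning a little outward (scene ~(340,235), top ~(295,220)). The bat lies beyond the leaf and the gouge beyond the cover. I'll refine the yaw and the edges from depth.

```bash
python3 - <<'E'
from h import *
for c,f in [('top','dt.npy'),('scene','ds.npy')]:
    P=cloud(c,np.load(f))
    yaw=-0.39; cc=np.array([.480,-.096])
    ax=np.array([np.cos(yaw),np.sin(yaw)]); ay=np.array([-ax[1],ax[0]])
    L=np.c_[(P[:,:2]-cc)@ax,(P[:,:2]-cc)@ay,P[:,2]]
    for n,lo,hi,y0,y1 in [('leaf',.23,.27,-.16,-.06),('cover',.285,.32,.1,.22),('rim',.07,.085,-.13,-.108)]:
        m=(L[:,2]>lo)&(L[:,2]<hi)&(L[:,1]>y0)&(L[:,1]<y1)&(abs(L[:,0])<.19); Q=L[m]
        if len(Q)<10: print(c,n,len(Q)); continue
        print(c,n,len(Q),'x',np.percentile(Q[:,0],[1,99]),'y',np.percentile(Q[:,1],[2,50,98]),'z',np.percentile(Q[:,2],[50,99]),'slope',np.polyfit(Q[:,0],Q[:,1],1))
    # cover inner/outer face plane
    m=(L[:,2]>.12)&(L[:,2]<.29)&(L[:,1]>.08)&(L[:,1]<.2)&(abs(L[:,0])<.12)
    if m.sum()>50: print('coverface',np.linalg.lstsq(np.c_[L[m][:,0],L[m][:,2],np.ones(m.sum())],L[m][:,1],rcond=None)[0])
    # bench objects near: right of leaf, left of cover
    for y0,y1 in [(-.35,-.118),(.118,.45)]:
        m=(L[:,2]>.012)&(L[:,2]<.06)&(L[:,1]>y0)&(L[:,1]<y1)&(abs(L[:,0])<.3)
        if m.sum(): print(c,'bench',m.sum(),L[m].min(0),L[m].max(0))
E
```

```text
top leaf 1122 x [-0.1264  0.1334] y [-0.12   -0.1109 -0.0888] z [0.2438 0.2535] slope [ 0.0151 -0.1083]
top cover 1452 x [-0.1467  0.1454] y [0.1456 0.1546 0.1652] z [0.3026 0.3084] slope [0.0151 0.155 ]
top rim 17 x [-0.1457 -0.1331] y [-0.1145 -0.1115 -0.1083] z [0.0781 0.0845] slope [-0.0107 -0.113 ]
coverface [0.0151 0.1623 0.1001]
top bench 2374 [-0.1526 -0.3494  0.0121] [ 0.2994 -0.172   0.0352]
top bench 2084 [0.1826 0.1642 0.0121] [0.3  0.45 0.06]
scene leaf 1011 x [-0.126   0.1366] y [-0.1228 -0.1128 -0.0906] z [0.2406 0.2516] slope [ 0.0189 -0.1105]
scene cover 1035 x [-0.1454  0.1496] y [0.1496 0.1591 0.1641] z [0.3015 0.307 ] slope [0.0143 0.1581]
scene rim 25 x [-0.1458  0.1545] y [-0.1186 -0.1104 -0.1082] z [0.0769 0.0833] slope [ 0.0043 -0.1113]
coverface [0.0152 0.164  0.1127]
scene bench 406 [ 0.0918 -0.3497  0.012 ] [ 0.2999 -0.1815  0.031 ]
scene bench 2984 [-0.1069  0.1181  0.012 ] [0.3    0.4499 0.06  ]
```

Call:
servo_tool --delta_pos '[[0, 0, -40], [20, 10, -80], [50, 30, -110], [364, 250, -135], [364, 250, -135], [364, 250, -135], [364, 250, -135], [364, 250, -135], [364, 250, -135], [364, 250, -135], [364, 250, -135], [364, 250, -135]]' --dr '[[0, 0, 0], [0, 0, 0], [0, 0, 0], [0, 0, 0], [0, 0, 0], [0, 0, 0], [0, 0, 0], [0, 0, 0], [0, 0, 0], [0, 0, 0], [0, 0, 0], [0, 0, 0]]' --gripper '[0, 0, 0, 0, 0, 0, 0, 0, 0, 0, 0, 0]' --squeeze 40

```text
time_s: 1.9
position: [0.492, 0.2627, 0.3656]
tcp_rot: [0.98, -0.197, 0.0, -0.0]
ft_force: [0.9, 0.5, 0.2]
opening: -0.0
grasp_force: 0.0
```

Call:
servo_tool --delta_pos '[[116, 502, 0], [116, 502, 0], [116, 502, 0], [116, 502, 0], [116, 502, 0], [116, 502, 0], [116, 502, 0], [116, 502, 0], [116, 502, 0], [116, 502, 0], [116, 502, 0], [116, 502, 0]]' --dr '[[0, 0, 0], [0, 0, 0], [0, 0, 0], [0, 0, 0], [0, 0, 0], [0, 0, 0], [0, 0, 0], [0, 0, 0], [0, 0, 0], [0, 0, 0], [0, 0, 0], [0, 0, 0]]' --gripper '[0, 0, 0, 0, 0, 0, 0, 0, 0, 0, 0, 0]'

```text
time_s: 2.9
position: [0.4055, -0.2299, 0.3656]
tcp_rot: [0.98, -0.197, 0.001, -0.0]
ft_force: [2.0, -0.2, -1.0]
opening: 0.0001
grasp_force: 0.0
```

```bash
cat >> h.py <<'E'
YAW=-0.375; CC=np.array([.481,-.0965])
def inc(p):
    ax=np.array([np.cos(YAW),np.sin(YAW)]); ay=np.array([-ax[1],ax[0]])
    p=np.atleast_2d(p); return np.c_[(p[:,:2]-CC)@ax,(p[:,:2]-CC)@ay,p[:,2]]
E
python3 - <<'E'
from h import *
s=state(); print(inc(np.array(s['position'])))
E
```

```text
2.9 q [-0.0918 -0.0588 -0.1895 -0.     -1.4384  1.2651] p [ 0.4055 -0.2299  0.3656] f [ 2.0214 -0.2085 -0.9664] op 8.623246116122907e-05
[[ 0.9221 -0.3871  0.0016]
 [-0.3871 -0.9221 -0.0001]
 [ 0.0016 -0.0005 -1.    ]]
[[-0.0213 -0.1518  0.3656]]
```

Call:
servo_tool --delta_pos '[[10, 20, 20], [20, 25, 60], [20, 25, 100], [20, 25, 140], [20, 25, 160], [20, 25, 160]]' --dr '[[0, 0, 0], [0, 0, 0], [0, 0, 0], [0, 0, 0], [0, 0, 0], [0, 0, 0]]' --gripper '[0, 0, 0, 0, 0, 0]'

```text
time_s: 3.4
position: [0.4122, -0.2581, 0.2004]
tcp_rot: [0.98, -0.198, -0.004, -0.0]
ft_force: [-1.0, -0.6, 0.1]
opening: -0.0002
grasp_force: 0.0
```

```bash
python3 - <<'E'
from h import *
s=state(); print(inc(np.array(s['position'])))
E
```

```text
3.4 q [-0.1552  0.0747 -0.4316 -0.0015 -1.0727  1.3276] p [ 0.4122 -0.2581  0.2004] f [-1.0203 -0.5896  0.0674] op -0.0001945276740939736
[[ 0.9214 -0.3885 -0.0079]
 [-0.3885 -0.9214  0.0026]
 [-0.0083  0.0007 -1.    ]]
[[-0.0048 -0.1756  0.2004]]
```

Call:
servo_tool --delta_pos '[[0, -25, -5], [0, -40, -5], [0, -50, -5], [0, -60, -5], [0, -75, -3], [0, -89, -2], [0, -103, 2], [0, -116, 7], [0, -129, 13], [0, -141, 21], [0, -141, 21]]' --dr '[[0, 0, 0], [0, 0, 0], [0, 0, 0], [0, 0, 0], [0, 0, 0], [0, 0, 0], [0, 0, 0], [0, 0, 0], [0, 0, 0], [0, 0, 0], [0, 0, 0]]' --gripper '[0, 0, 0, 0, 0, 0, 0, 0, 0, 0, 0]'

```text
time_s: 4.32
position: [0.4705, -0.1272, 0.1834]
tcp_rot: [0.98, -0.197, 0.0, -0.0]
ft_force: [0.1, -0.2, -0.5]
opening: -0.0001
grasp_force: 0.0
```

```bash
python3 - <<'E'
from h import *
s=state(); print(inc(np.array(s['position'])))
snap('scene','s2.png')
for q in ['leaf_hinge','leaf_edge','cover_hinge','cover_edge','case']:
    print(q,[(inc(np.array(r['position'])),round(r['p'],2)) for r in nets.spot_point('scene',q)[:2]])
E
```

```text
4.3167 q [ 0.1398  0.0871 -0.4603 -0.0007 -1.0232  1.0347] p [ 0.4705 -0.1272  0.1834] f [ 0.0661 -0.1855 -0.5459] op -8.307192357097776e-05
[[ 0.9224 -0.3863  0.0001]
 [-0.3863 -0.9224  0.0006]
 [-0.0001 -0.0006 -1.    ]]
[[ 0.0015 -0.0324  0.1834]]
leaf_hinge [(array([[-0.0013, -0.101 ,  0.0594]]), 0.69)]
leaf_edge [(array([[-0.0007,  0.0004,  0.2197]]), 0.82)]
cover_hinge [(array([[-0.0009,  0.1177,  0.0782]]), 0.64), (array([[-0.0004, -0.103 ,  0.0587]]), 0.33)]
cover_edge [(array([[0.0013, 0.1602, 0.3003]]), 0.69), (array([[-0.0011, -0.1051,  0.0578]]), 0.66)]
case [(array([[ 0.0016, -0.0015, -0.0006]]), 0.57)]
```

View pics/s2.png

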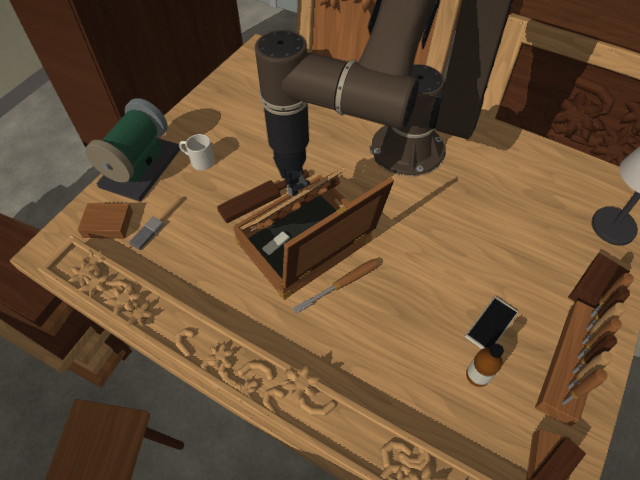

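The leaf is at about 1 rad, the finger is on its outer face at (297,183), and the case has not moved. I'll keep going.

Call:
servo_tool --delta_pos '[[0, -12, 9], [0, -22, 19], [0, -32, 31], [0, -40, 43], [0, -47, 56], [0, -53, 69], [0, -57, 80], [0, -59, 90], [0, -61, 100], [0, -62, 107], [0, -62, 112], [0, -62, 114]]' --dr '[[0, 0, 0], [0, 0, 0], [0, 0, 0], [0, 0, 0], [0, 0, 0], [0, 0, 0], [0, 0, 0], [0, 0, 0], [0, 0, 0], [0, 0, 0], [0, 0, 0], [0, 0, 0]]' --gripper '[0, 0, 0, 0, 0, 0, 0, 0, 0, 0, 0, 0]'

```text
time_s: 5.62
position: [0.4936, -0.0718, 0.0692]
tcp_rot: [0.98, -0.198, -0.0, 0.0]
ft_force: [-0.8, 1.6, 1.2]
opening: -0.0001
grasp_force: 0.6
```

```bash
python3 - <<'E'
from h import *
s=state(); print(inc(np.array(s['position'])))
E
```

```text
5.6167 q [ 0.2502  0.2446 -0.5788 -0.0001 -0.7485  0.9227] p [ 0.4936 -0.0718  0.0692] f [-0.8416  1.5688  1.2372] op -0.00014241713330052813
[[ 0.9219 -0.3875 -0.001 ]
 [-0.3875 -0.9219 -0.0002]
 [-0.0009  0.0006 -1.    ]]
[[0.0026 0.0276 0.0692]]
```

Call:
servo_tool --delta_pos '[[0, 0, 1], [0, 0, 2], [0, 0, 2], [0, 0, 2]]' --dr '[[0, 0, 0], [0, 0, 0], [0, 0, 0], [0, 0, 0]]' --gripper '[0, 0, 0, 0]'

```text
time_s: 5.95
position: [0.494, -0.0718, 0.0683]
tcp_rot: [0.98, -0.198, 0.0, -0.0]
ft_force: [-0.9, -0.7, 0.1]
opening: -0.0001
grasp_force: 0.0
```

Call:
servo_tool --delta_pos '[[0, 0, 1], [0, 0, 2], [0, 0, 3], [0, 0, 3]]' --dr '[[0, 0, 0], [0, 0, 0], [0, 0, 0], [0, 0, 0]]' --gripper '[0, 0, 0, 0]'

```text
time_s: 6.28
position: [0.4942, -0.0718, 0.0679]
tcp_rot: [0.98, -0.197, 0.001, 0.0]
ft_force: [-11.6, 3.8, 33.1]
opening: 0.0001
grasp_force: 16.2
```

Call:
servo_tool --delta_pos '[[0, 0, -15], [0, 0, -55], [0, 5, -95], [0, 10, -135], [0, 10, -175], [0, 10, -215], [0, 10, -255], [0, 10, -295], [0, 10, -310], [0, 10, -310]]' --dr '[[0, 0, 0], [0, 0, 0], [0, 0, 0], [0, 0, 0], [0, 0, 0], [0, 0, 0], [0, 0, 0], [0, 0, 0], [0, 0, 0], [0, 0, 0]]' --gripper '[0, 0, 0, 0, 0, 0, 0, 0, 0, 0]'

```text
time_s: 7.12
position: [0.4915, -0.0812, 0.3802]
tcp_rot: [0.98, -0.198, 0.004, -0.001]
ft_force: [0.7, -0.5, -0.9]
opening: -0.0
grasp_force: 0.0
```

```bash
python3 - <<'E'
from h import *
s=state(); print(inc(np.array(s['position'])))
im,d=snap('scene','s3.png')
for q in ['leaf_hinge','leaf_edge','cover_hinge','cover_edge','case']:
    print(q,[(inc(np.array(r['position'])),round(r['p'],2)) for r in nets.spot_point('scene',q)[:2]])
m=nets.masks_of('scene','leaf')
if m:
    L=inc(cloud('scene',d,m[0]['region'])); k=(L[:,2]>.05)&(L[:,2]<.1)&(abs(L[:,0])<.13)&(L[:,1]<.085)&(L[:,1]>-.09);L=L[k]
    print(m[0]['p'],len(L),np.linalg.lstsq(np.c_[L[:,:2],np.ones(len(L))],L[:,2],rcond=None)[0],L.min(0),L.max(0))
E
```

```text
7.1167 q [ 0.2326 -0.0079 -0.1099  0.0014 -1.4605  0.9402] p [ 0.4915 -0.0812  0.3802] f [ 0.7473 -0.5247 -0.9183] op -2.6597813967349644e-05
[[ 0.9219 -0.3874  0.0085]
 [-0.3874 -0.9219  0.0005]
 [ 0.0076 -0.0038 -1.    ]]
[[0.0042 0.0181 0.3802]]
leaf_hinge [(array([[-0.0002, -0.1049,  0.0583]]), 0.58), (array([[ 0.0213,  0.1731, -0.0032]]), 0.53)]
leaf_edge []
cover_hinge [(array([[0.0019, 0.1174, 0.078 ]]), 0.58)]
cover_edge [(array([[-0.0004,  0.1616,  0.2988]]), 0.63)]
case [(array([[ 0.0023,  0.0006, -0.0011]]), 0.96)]
0.94 3031 [0.001  0.0014 0.0667] [-0.13   -0.09    0.0591] [0.13   0.0817 0.0745]
```

View pics/s3.png

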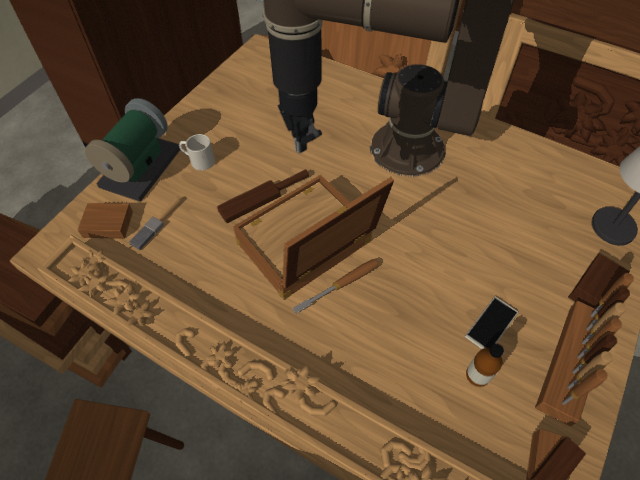

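The leaf is flat (fitted slope about 0 at z≈67 mm) and the case is unmoved at (312,235). Next I'll cross over to the cover's outer side.

Call:
servo_tool --delta_pos '[[0, -40, 0], [0, -80, 0], [0, -120, 0], [0, -160, 0], [0, -195, 0], [0, -200, 5], [0, -200, 40], [0, -200, 80], [0, -200, 112], [0, -200, 116], [0, -200, 116]]' --dr '[[0, 0, 0], [0, 0, 0], [0, 0, 0], [0, 0, 0], [0, 0, 0], [0, 0, 0], [0, 0, 0], [0, 0, 0], [0, 0, 0], [0, 0, 0], [0, 0, 0]]' --gripper '[0, 0, 0, 0, 0, 0, 0, 0, 0, 0, 0]'

```text
time_s: 8.38
position: [0.5665, 0.1027, 0.2571]
tcp_rot: [0.98, -0.198, -0.002, 0.002]
ft_force: [1.1, -0.1, 0.7]
opening: -0.0002
grasp_force: 0.0
```

```bash
python3 - <<'E'
from h import *
s=state(); p=inc(np.array(s['position']))[0]; print(p)
for f in np.arange(1.7,-.01,-.1):
    S=190 if f>.0 else 185
    y=115-S*np.cos(f)+12*np.sin(f)+14.5; z=78+S*np.sin(f)+12*np.cos(f)
    print(round(f,2),'dy %.0f dz %.0f'%(-(y-p[1]*1e3),p[2]*1e3-z))
E
```

```text
8.3833 q [ 0.5191  0.1832 -0.1691  0.0002 -1.2235  0.6538] p [0.5665 0.1027 0.2571] f [ 1.0553 -0.1291  0.6945] op -0.00017390201216590476
[[ 0.9219 -0.3874 -0.0043]
 [-0.3874 -0.9219 -0.0027]
 [-0.0029  0.0041 -1.    ]]
[0.0066 0.2167 0.2571]
1.7 dy 51 dz -8
1.6 dy 70 dz -10
1.5 dy 89 dz -11
1.4 dy 108 dz -10
1.3 dy 126 dz -7
1.2 dy 145 dz -2
1.1 dy 163 dz 4
1.0 dy 180 dz 13
0.9 dy 196 dz 23
0.8 dy 211 dz 34
0.7 dy 225 dz 48
0.6 dy 237 dz 62
0.5 dy 248 dz 77
0.4 dy 258 dz 94
0.3 dy 265 dz 111
0.2 dy 271 dz 130
0.1 dy 275 dz 148
-0.0 dy 272 dz 167
```

Call:
servo_tool --delta_pos '[[0, 25, -8], [0, 40, -8], [0, 51, -8], [0, 60, -9], [0, 70, -10], [0, 80, -11], [0, 89, -11], [0, 99, -11], [0, 108, -10], [0, 117, -9], [0, 126, -7], [0, 136, -5]]' --dr '[[0, 0, 0], [0, 0, 0], [0, 0, 0], [0, 0, 0], [0, 0, 0], [0, 0, 0], [0, 0, 0], [0, 0, 0], [0, 0, 0], [0, 0, 0], [0, 0, 0], [0, 0, 0]]' --gripper '[0, 0, 0, 0, 0, 0, 0, 0, 0, 0, 0, 0]'

```text
time_s: 9.38
position: [0.5144, -0.0228, 0.2637]
tcp_rot: [0.98, -0.198, -0.0, 0.0]
ft_force: [3.4, 1.8, 1.4]
opening: 0.0002
grasp_force: 1.5
```

```bash
python3 - <<'E'
from h import *
s=state(); p=inc(np.array(s['position']))[0]; print(p)
im,d=snap('scene','s4.png')
for q in ['cover_hinge','cover_edge','case']:
    print(q,[(inc(np.array(r['position'])),round(r['p'],2)) for r in nets.spot_point('scene',q)[:2]])
E
```

```text
9.3833 q [ 0.3375  0.0724 -0.2842  0.0001 -1.2145  0.8355] p [ 0.5144 -0.0228  0.2637] f [3.4187 1.7689 1.3532] op 0.00018088129864261222
[[ 0.9219 -0.3873 -0.0003]
 [-0.3873 -0.9219 -0.0002]
 [-0.0002  0.0003 -1.    ]]
[0.0041 0.0809 0.2637]
cover_hinge [(array([[0.0002, 0.1171, 0.0772]]), 0.89)]
cover_edge [(array([[-0.2234,  0.5013,  0.0037]]), 0.75), (array([[-0.001 ,  0.0621,  0.301 ]]), 0.68)]
case [(array([[ 0.069 , -0.4504, -0.0008]]), 0.35)]
```

Call:
servo_tool --delta_pos '[[0, 9, 3], [0, 18, 6], [0, 27, 9], [0, 36, 13], [0, 44, 18], [0, 52, 23], [0, 60, 28], [0, 68, 33], [0, 75, 39], [0, 82, 46], [0, 89, 53], [0, 95, 60]]' --dr '[[0, 0, 0], [0, 0, 0], [0, 0, 0], [0, 0, 0], [0, 0, 0], [0, 0, 0], [0, 0, 0], [0, 0, 0], [0, 0, 0], [0, 0, 0], [0, 0, 0], [0, 0, 0]]' --gripper '[0, 0, 0, 0, 0, 0, 0, 0, 0, 0, 0, 0]'

```text
time_s: 10.58
position: [0.4774, -0.1103, 0.2031]
tcp_rot: [0.98, -0.198, -0.0, 0.0]
ft_force: [0.8, -0.3, 1.5]
opening: 0.0
grasp_force: 0.9
```

Call:
servo_tool --delta_pos '[[0, 6, 7], [0, 12, 14], [0, 17, 22], [0, 22, 30], [0, 27, 39], [0, 31, 47], [0, 34, 56], [0, 37, 65], [0, 40, 75], [0, 42, 84], [0, 42, 93], [0, 42, 101]]' --dr '[[0, 0, 0], [0, 0, 0], [0, 0, 0], [0, 0, 0], [0, 0, 0], [0, 0, 0], [0, 0, 0], [0, 0, 0], [0, 0, 0], [0, 0, 0], [0, 0, 0], [0, 0, 0]]' --gripper '[0, 0, 0, 0, 0, 0, 0, 0, 0, 0, 0, 0]'

```text
time_s: 11.58
position: [0.4614, -0.1483, 0.1018]
tcp_rot: [0.98, -0.198, -0.0, 0.0]
ft_force: [-0.1, -0.7, 0.4]
opening: -0.0003
grasp_force: 0.5
```

```bash
python3 - <<'E'
from h import *
s=state(); p=inc(np.array(s['position']))[0]; print(p)
im,d=snap('scene')
for q in ['cover_hinge','cover_edge','case']:
    print(q,[(inc(np.array(r['position'])),round(r['p'],2)) for r in nets.spot_point('scene',q)[:2]])
E
```

```text
11.5833 q [ 0.0958  0.1772 -0.5723 -0.0001 -0.8221  1.077 ] p [ 0.4614 -0.1483  0.1018] f [-0.1227 -0.6756  0.4054] op -0.0003139198467357911
[[ 0.9218 -0.3876 -0.0008]
 [-0.3876 -0.9218  0.    ]
 [-0.0007  0.0003 -1.    ]]
[ 0.0008 -0.0554  0.1018]
cover_hinge [(array([[0.0007, 0.118 , 0.0774]]), 0.63)]
cover_edge [(array([[-0.0019, -0.1166,  0.1031]]), 0.63)]
case [(array([[-0.0021, -0.002 , -0.0049]]), 0.82)]
```

Now press it shut, from 102 to 90 mm and slightly beyond.

Call:
servo_tool --delta_pos '[[0, 0, 5], [0, 0, 9], [0, 0, 12], [0, 0, 13], [0, 0, 14], [0, 0, 14]]' --dr '[[0, 0, 0], [0, 0, 0], [0, 0, 0], [0, 0, 0], [0, 0, 0], [0, 0, 0]]' --gripper '[0, 0, 0, 0, 0, 0]'

```text
time_s: 12.28
position: [0.4619, -0.1482, 0.09]
tcp_rot: [0.98, -0.197, 0.0, 0.0]
ft_force: [-3.9, 2.4, 12.6]
opening: 0.0002
grasp_force: 6.5
```

Call:
servo_tool --delta_pos '[[0, 0, 1], [0, 0, 1.5], [0, 0, 1.5], [0, 0, 1.5]]' --dr '[[0, 0, 0], [0, 0, 0], [0, 0, 0], [0, 0, 0]]' --gripper '[0, 0, 0, 0]'

```text
time_s: 12.62
position: [0.462, -0.1482, 0.0899]
tcp_rot: [0.98, -0.197, 0.001, 0.0]
ft_force: [-10.4, 5.4, 29.3]
opening: -0.0003
grasp_force: 14.5
```

Call:
servo_tool --delta_pos '[[0, 0, -10], [0, 0, -50], [0, 0, -90], [0, 0, -130], [0, 0, -170], [0, 0, -210], [0, 0, -240], [0, 0, -250], [0, 0, -250]]' --dr '[[0, 0, 0], [0, 0, 0], [0, 0, 0], [0, 0, 0], [0, 0, 0], [0, 0, 0], [0, 0, 0], [0, 0, 0], [0, 0, 0]]' --gripper '[0, 0, 0, 0, 0, 0, 0, 0, 0]'

```text
time_s: 13.37
position: [0.4629, -0.1483, 0.3406]
tcp_rot: [0.98, -0.198, 0.003, -0.001]
ft_force: [0.1, -0.2, -1.0]
opening: -0.0001
grasp_force: 0.0
```

```bash
python3 - <<'E'
from h import *
im,d=snap('scene','s5.png')
for q in ['cover_hinge','cover_edge','case']:
    print(q,[(inc(np.array(r['position'])),round(r['p'],2)) for r in nets.spot_point('scene',q)[:2]])
L=inc(cloud('scene',d)); k=(abs(L[:,2]-.09)<.03)&(abs(L[:,0])<.13)&(abs(L[:,1])<.1);L=L[k]
print(len(L),np.linalg.lstsq(np.c_[L[:,:2],np.ones(len(L))],L[:,2],rcond=None)[0])
E
```

```text
cover_hinge [(array([[0.0002, 0.1163, 0.08  ]]), 0.94)]
cover_edge [(array([[-0.0019, -0.1179,  0.0882]]), 0.93)]
case [(array([[-0.   , -0.004,  0.001]]), 0.88), (array([[-0.0991,  0.5686, -0.0001]]), 0.24)]
5870 [0.0009 0.0009 0.089 ]
```

View pics/s5.png

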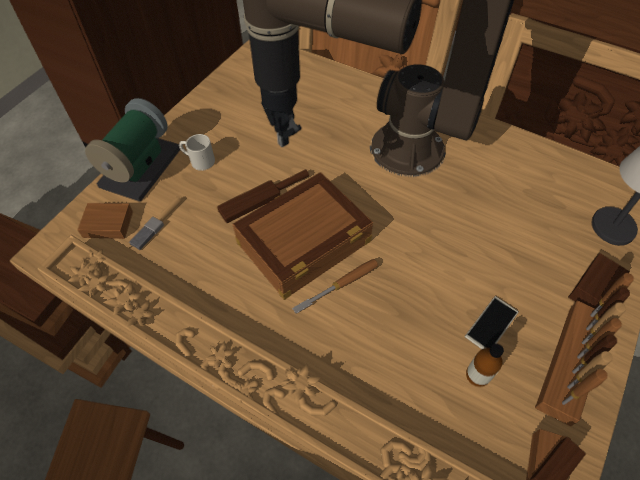

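The case at (303,232) is fully shut with a level top. The bat, gouge and other things are where they were, and the arm is clear.

```bash
python3 -c "
from cell import order; print(order.close_job())"
```

```text
the job is handed in; nothing more can be done
None
```

The gouge case is closed: I pushed the leaf flat first, then the cover fully shut. The case and everything else on the bench stayed put, and I handed the job in at about 13.5 s, with no verdict shown.

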